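Deal one glaze test tile and push it to the green spot

ROBOT

A 6-joint arm with a two-finger parallel gripper is mounted at the origin on the work surface. World frame = base frame: x ahead of the robot, y to its left, z up, the work surface at z = 0. Lengths are in m, angles in rad, forces in N, time in s.
With the tool pointing down it reaches from about 0.35 to 0.85 m from the base axis. Payload 8.1 kg.
Tool frame: the origin (TCP) lies on the mounting face of the last link; the fingertips stand 186 mm ahead of it and the grasp point (between the pads) lies 167 mm ahead of it; z points along the fingers, y is the line along which they close (so a half turn about z gives the same grasp; the last joint's range is limited). The gripper opens to 93 mm and grips with 3 to 60 N. Pads are 15 mm wide; open, the fingers measure 128 mm over their backs; the gripper's body (75 mm by 188 mm) begins 65 mm behind the grasp point.
Start: joints at [1.219, 0.13, 1.488, -0, 1.523, -0.085], TCP at [0.158, 0.579, 0.405] pointing down, gripper open.
Joint ranges: [-2.96, 2.96], [-0.89, 2.26], [0.02, 2.5], [-1.34, 4.48], [0, 2.73], [-2.66, 2.66]. Speed limits (rad/s): [2.39, 2.39, 2.79, 3.14, 3.14, 3.14].

INTERFACE

Orientations are given as a rotation vector (axis times angle).
In Python, from plant import read_state, read_camera, camera_params, close_job gives the robot as it stands. The module is installed in compiled form; this text tells all that it offers.
- The arm moves only by the tool servo_tool, never from a script. Its argument "increments" is a list of rows, each an object with "slide": the shift along the tool's x, y, z in mm, a list of three; "dr": the turn, a rotation vector about the tool's x, y, z in rad, a list of three; "jaw": the closure, from 0 (fully open) to 1 (shut). In form: [{"slide": [x, y, z], "dr": [ax, ay, az], "jaw": jaw}, ...]. A call has 1 to 20 rows; each row is the pose to reach, as a shift and turn from the pose commanded when the call began, along the tool's axes at that moment; what a row does not reach only later rows make up. A row lasts 1/10 s, in which the tool goes at most 50 mm and 8.59 degrees, less where a joint would pass 70% of its speed; a pose out of reach is approached as far as the arm can. A call with a gripper value outside its range is refused whole. The fingers move at their own pace and stop on an object; "force" is the grip in N (left out, the last holds). Time passes only in rows, so rows that repeat a pose let the fingers close. It gives the time, the measured TCP pose, the force, the opening and the grip force at its end, in the units of the state.
- read_state(): the state, without advancing time (a new reading comes with each control period).
- read_camera(name): name is "scene" or "top"; returns (picture, depth): 400x640x3 uint8, red, green, blue; 400x640 float32, m along the optical axis (not along the pixel's ray), 0 where there is no reading.
- camera_params(name): a dict with "fx", "fy", "cx", "cy" (pixels), "k1" (the pictures are not rectified: a ray, as slopes to the right and down, at radius r is drawn at 1 + k1 r^2 times it, then the intrinsics apply), "rvec" (rotation vector, rad) and "tvec" (3), from world to camera coordinates, as OpenCV has them. Camera axes: x right, y down, z forward; pixel columns grow to the right and rows downward; lengths in m; the calibration is good to about 2 mm. A picture is of the moment at which its call begins. camera_params takes no time and is no camera call.
- close_job(): hands the job in; it is judged then, once.
The state is a dict: "t": time; "q": joint angles; "dq": joint speeds; "joint_torque": joint torques, N m; "tool_pos": TCP position; "orientation": TCP orientation; "force": force on the tool from outside, world axes, zero at the start; "wrist_torque": the same for the moment, N m; "opening": finger opening in m; "gripper_force": force on a finger pad.
Only numpy, scipy, OpenCV 4.12 (cv2) and the standard library are available. Lean on these libraries where they do the work, as an engineer would, in place of code of your own. Each camera call takes 0.05 s, during which the arm holds its last target. There are 200 camera calls.

TASK

Press the red plunger of the tile feeder all the way down once and let it come back up, so that a single clay test tile is dealt out of the slot. Then push that tile along the table with the fingertips until it lies flat on the green round spot, roughly centred on it. Do not pick the tile up or tip it, leave the other tiles in the feeder, and leave everything else on the table where it stands.

Things in the scene. Friction and masses are not known exactly. Their poses are not given: they have to be found in the camera images.
- feeder: tile feeder fixed to the table. Origin: on the table under the middle of the upright tile magazine; z up. Tiles come out towards -x through a low slot and slide on the bare table. Magazine: see-through walls, 52 mm tall, from x = -27 to 27 mm, 32 mm to each side in y. Grey housing behind it: 60 mm tall, x = 27 to 110 mm, 32 mm to each side (5 mm thick feet reach 46 mm), plunger on top
- feeder_outlet (a point): point on the table where the middle of the dealt tile comes to lie after a full slow stroke, 58 mm from the feeder's origin towards -x; a fast stroke throws it a little farther
- plunger_top (a point): centre of the top face of the plunger's round red knob (38 mm across, 12 mm thick); 100 mm above the table when up, and it moves with the plunger, straight down
- plunger (a joint): plunger travel in m: 0 up, 0.024 fully down. A spring resists with 5 N at first, 10 N at the bottom, plus 2 N when pressed at 50 mm/s, and lifts it when let go. It drives a flat pusher 2.5 times as far, which shoves out the bottom tile; below 0.021 the tile may stay in the slot. When the plunger rises the next tile drops into place; a second press would deal it too
- tile1_center (a point): centre of the bottom clay test tile, the one that is dealt: terracotta, 40 x 40 x 12 mm, about 40 g, axes along its edges, z up; centre 6 mm above what it lies on
- tile2_center (a point): centre of the second tile in the magazine, same kind; it starts on tile 1
- tile3_center (a point): centre of the third (top) tile in the magazine, same kind
- green_spot: green round spot, 80 mm across, stuck flush on the table (under 1 mm thick, nothing to catch on), the place for the tile; origin at its centre. It lies off to one side (y) of the outlet, the blue one to the other side; which is which changes
- blue_spot: blue round spot of the same kind, not wanted; origin at its centre
- glaze_jar: bystander, not to be moved: small glaze jar, 44 mm across, 55 mm tall, standing 170 to 220 mm out from the feeder on its outlet side; origin at the centre of its underside
- paper_cup: bystander, not to be moved: blue paper-style cup, 80 mm across the rim, 100 mm tall; origin at the centre of its underside
- bowl: bystander, not to be moved: white bowl, 150 mm across, 60 mm tall; origin at the centre of its underside
- mug: bystander, not to be moved: unglazed brown mug, 80 mm across, 85 mm tall; origin at the centre of its underside
- cone: bystander, not to be moved: pale clay cone form, 94 mm across the foot, 112 mm tall; origin at the centre of its underside
- underglaze_pot: bystander, not to be moved: white pot with yellow lid, 56 mm across, 70 mm tall; origin at the centre of its underside
- brush: bystander, not to be moved: paint brush lying on the table

How it is judged:
On the way, in this order (a step that is already met when the one before it is completed fails the run):
1. the plunger is pressed down (at least 21 of its 24 mm) (value of joint plunger above 0.021 m).
2. the plunger is back up, one tile is out of the feeder and the other two have dropped into place (value of joint plunger below 0.003 m and x of tile1_center in the frame of feeder below -0.045 m and not (x of tile2_center in the frame of feeder above 0.008 m or x of tile2_center in the frame of feeder below -0.008 m or y of tile2_center in the frame of feeder above 0.008 m or y of tile2_center in the frame of feeder below -0.008 m) and not (x of tile3_center in the frame of feeder above 0.008 m or x of tile3_center in the frame of feeder below -0.008 m or y of tile3_center in the frame of feeder above 0.008 m or y of tile3_center in the frame of feeder below -0.008 m) and height (world z) of tile2_center below 0.01 m and height (world z) of tile3_center below 0.022 m), for 0.1 s.
3. the tile lies flat on the green spot (horizontal distance between tile1_center and green_spot below 0.02 m and height (world z) of tile1_center below 0.009 m), for 0.2 s.
At the end, for the whole second after the job is handed in: The dealt tile is at rest, flat on the table, its centre within 20 mm of the centre of the green spot; the plunger is up (within 3 mm); the two other tiles are in the magazine, within 8 mm of its middle in x and in y, and have dropped down by one tile (all of step 3 and angle between tile1_center's own z axis and vertical below 0.1 rad and linear speed of tile1 below 0.01 m/s and value of joint plunger below 0.003 m and not (x of tile2_center in the frame of feeder above 0.008 m or x of tile2_center in the frame of feeder below -0.008 m or y of tile2_center in the frame of feeder above 0.008 m or y of tile2_center in the frame of feeder below -0.008 m) and not (x of tile3_center in the frame of feeder above 0.008 m or x of tile3_center in the frame of feeder below -0.008 m or y of tile3_center in the frame of feeder above 0.008 m or y of tile3_center in the frame of feeder below -0.008 m) and height (world z) of tile2_center below 0.01 m and height (world z) of tile3_center below 0.022 m); the robot touches nothing.
It fails at once if the dealt tile is lifted 14 mm or more at its centre, or tipped by over 0.6 rad (height (world z) of tile1_center above 0.02 m or angle between tile1_center's own z axis and vertical above 0.6 rad).
It fails at once if a second tile is dealt or a tile is taken from the magazine ((x of tile2_center in the frame of feeder above 0.012 m or x of tile2_center in the frame of feeder below -0.012 m or y of tile2_center in the frame of feeder above 0.012 m or y of tile2_center in the frame of feeder below -0.012 m) or (x of tile3_center in the frame of feeder above 0.012 m or x of tile3_center in the frame of feeder below -0.012 m or y of tile3_center in the frame of feeder above 0.012 m or y of tile3_center in the frame of feeder below -0.012 m) or height (world z) of tile2_center above 0.03 m or height (world z) of tile3_center above 0.042 m).
It fails at once if a bystander is moved by more than 15 mm (distance of any of glaze_jar, paper_cup, bowl, mug, brush, cone, underglaze_pot from where it was at the start of the episode above 0.015 m).
It also fails if it takes over 58 s, if anything falls off the work surface, if the arm or the gripper's body presses on something with over 40 N, if the wrist force passes 120 N, or if a joint passes its speed limit or range.

## Working session

There is one attempt and no reset: what is moved stays moved. The work goes in short steps, Python scripts to look and compute and a tool call to move; the robot and the scene stay as the last step left them, time stands still between calls to the robot, and variables do not carry over. Pictures are saved under pics/ and viewed, at most 10 in all, crops included, and the job is handed in when it is done.

Besides the shell and the picture viewer there is one more tool, called as name(argument=value, ...), one argument or row to a line, values as JSON. servo_tool: Moves the arm, as the interface text tells. Its arguments: {"type":"object","properties":{"increments":{"type":"array"},"force":{"type":"number"}},"required":["increments"]}

```bash
mkdir -p pics; cat > h.py <<'E'
import numpy as np, cv2
from plant import *
def cam(n):
    p=camera_params(n);R=cv2.Rodrigues(np.array(p["rvec"],float))[0];return p,R,np.array(p["tvec"],float)
def ray(n,u,v):
    p,R,t=cam(n);x=np.array([(u-p["cx"])/p["fx"],(v-p["cy"])/p["fy"]]);s=x.copy()
    for _ in range(20): s=x/(1+p["k1"]*(s@s))
    return -R.T@t, R.T@np.array([s[0],s[1],1.])
def onz(n,u,v,z=0.):
    o,d=ray(n,u,v);return o+d*(z-o[2])/d[2]
def depthpt(n,u,v,D):
    o,d=ray(n,u,v);return o+d*D
def world(n,D):
    "per-pixel world points"
    p,R,t=cam(n);h,w=D.shape
    u,v=np.meshgrid(np.arange(w),np.arange(h));x=np.stack([(u-p["cx"])/p["fx"],(v-p["cy"])/p["fy"]],-1);s=x.copy()
    for _ in range(20): s=x/(1+p["k1"]*(s**2).sum(-1,keepdims=True))
    c=np.concatenate([s,np.ones((h,w,1))],-1)*D[...,None]
    return (c-t)@R
def toolR(st): return cv2.Rodrigues(np.array(st["orientation"],float))[0]
E
python3 - <<'E'
from h import *
for n in("scene","top"):
    a,d=read_camera(n);cv2.imwrite(f"pics/{n}0.png",a[...,::-1]);np.savez(f"{n}0.npz",a=a,d=d)
    o,_=ray(n,320,200);print(n,o.round(3),onz(n,320,200).round(3))
s=read_state();print(s["t"],s["tool_pos"],toolR(s).round(3),s["opening"])
E
```

```text
scene [ 1.35  -0.031  1.028] [ 0.472 -0.008  0.   ]
top [ 0.349 -0.007  1.505] [0.607 0.037 0.   ]
0.1 [0.15810768 0.57858282 0.40380538] [[-0.965  0.264 -0.001]
 [ 0.264  0.965 -0.002]
 [ 0.    -0.002 -1.   ]] 0.09318073057847866
```

View pics/scene0.png

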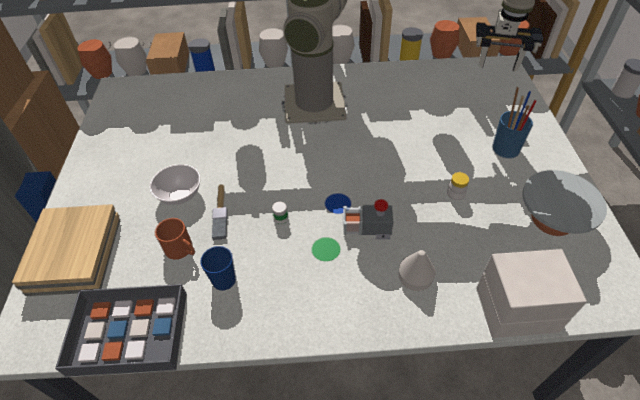

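View pics/top0.png

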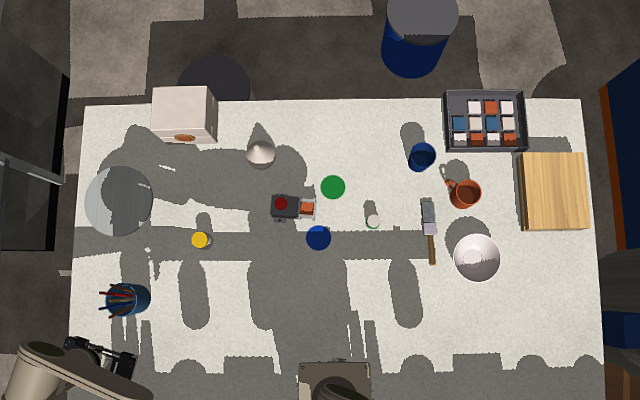

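The scene picture shows the feeder near (372,218), with the red knob at (381,205), the green spot at (326,249), the blue spot at (338,203) and the jar at (280,212). In the top picture the knob is at (281,204), the magazine at (307,207), green at (333,187), blue at (318,238) and the jar at (373,220). The outlet faces right in the image.

```bash
python3 - <<'E'
from h import *
def blob(m,near,r=30):
    n,l,s,c=cv2.connectedComponentsWithStats(m.astype(np.uint8))
    i=min((i for i in range(1,n) if s[i,4]>15),key=lambda i:np.hypot(*(c[i]-near)));return l==i,c[i],s[i,4]
T=dict(top=dict(red=(281,204),green=(333,187),blue=(318,238),tile=(307,207)),scene=dict(red=(381,205),green=(326,249),blue=(338,203),tile=(352,217)))
for n in T:
    z=np.load(n+"0.npz");a,d=z["a"],z["d"];W=world(n,d);hsv=cv2.cvtColor(a,cv2.COLOR_RGB2HSV).astype(int);H,S,V=hsv[...,0],hsv[...,1],hsv[...,2]
    M=dict(red=((H<5)|(H>173))&(S>170)&(V>60),green=(H>45)&(H<85)&(S>90),blue=(H>105)&(H<125)&(S>150),tile=(H>4)&(H<18)&(S>90))
    for k,zz in dict(red=.1,green=0,blue=0,tile=.036).items():
        m,c,A=blob(M[k],T[n][k]);p=W[m]
        print(n,k,c.round(1),A,"ray",onz(n,*c,zz).round(4),"depth med",np.median(p,0).round(4))
    if n=="top":
        P=W[185:235,260:330].reshape(-1,3)
        h=P[(P[:,2]>.05)&(P[:,2]<.068)];r=cv2.minAreaRect(h[:,:2].astype(np.float32)*1000);print("housing",len(h),r)
        print(cv2.boxPoints(r))
    x0,x1,y0,y1=(355,395,200,240) if n=="top" else (265,295,195,230)
    P=W[y0:y1,x0:x1].reshape(-1,3);j=P[(P[:,2]>.045)&(P[:,2]<.075)];print("jar top",len(j),j.min(0),j.max(0),np.median(j,0))
    # other tall things near the feeder
z=np.load("top0.npz");W=world("top",z["d"]);q=W[(W[...,2]>.03)&(W[...,2]<.3)]
q=q[(abs(q[:,0]-.6)<.2)&(abs(q[:,1])<.4)];k=np.round(q[:,:2]/.03).astype(int)
u,c=np.unique(k,axis=0,return_counts=True)
for a in sorted(set(u[:,0])): print(round(a*.03,2),[round(b*.03,2) for b in u[u[:,0]==a][:,1]])
E
```

```text
top red [280.3 203.2] 120 ray [0.582  0.1521 0.1   ] depth med [0.5823 0.1529 0.0993]
top green [332.5 186.7] 458 ray [ 0.6497 -0.0031  0.    ] depth med [ 0.6493 -0.0031  0.0011]
top blue [318.2 237.5] 470 ray [0.4881 0.0439 0.    ] depth med [0.4869 0.0441 0.0009]
top tile [306.6 207.8] 165 ray [0.5771 0.0779 0.036 ] depth med [0.5763 0.0767 0.0359]
housing 506 ((580.9480590820312, 120.20750427246094), (136.33749389648438, 63.73847961425781), 84.88687896728516)
[[543.13025   55.150284]
 [606.6151    49.469757]
 [618.76587  185.26472 ]
 [555.281    190.94525 ]]
jar top 139 [ 0.51374974 -0.14338871  0.04656968] [ 0.55341823 -0.10675317  0.06308806] [ 0.53397314 -0.12486027  0.05545022]
scene red [380.7 205.1] 116 ray [0.5887 0.1514 0.1   ] depth med [0.5886 0.1513 0.0997]
scene green [325.6 249. ] 505 ray [ 0.6506 -0.0025  0.    ] depth med [ 0.6511 -0.0029  0.0008]
scene blue [336.9 202.7] 344 ray [0.4868 0.0423 0.    ] depth med [0.4872 0.0418 0.0011]
scene tile [352.6 216.9] 100 ray [0.5727 0.0792 0.036 ] depth med [0.5727 0.0791 0.0361]
jar top 147 [ 0.51580314 -0.14604789  0.045
[... 688 characters left out ...]
oat64(0.15), np.float64(0.18)]
0.63 [np.float64(-0.39), np.float64(-0.36)]
0.66 [np.float64(-0.39), np.float64(-0.36)]
0.69 [np.float64(-0.3), np.float64(-0.27), np.float64(-0.24)]
0.72 [np.float64(-0.33), np.float64(-0.3), np.float64(-0.24), np.float64(0.18), np.float64(0.21), np.float64(0.24), np.float64(0.27)]
0.75 [np.float64(-0.39), np.float64(-0.36), np.float64(-0.33), np.float64(-0.3), np.float64(-0.27), np.float64(-0.24), np.float64(0.18), np.float64(0.21), np.float64(0.24), np.float64(0.27)]
0.78 [np.float64(-0.39), np.float64(-0.36), np.float64(0.18), np.float64(0.21), np.float64(0.24), np.float64(0.27)]
0.81 [np.float64(-0.36), np.float64(0.24), np.float64(0.36), np.float64(0.39)]
```

```bash
cat >> h.py <<'E'
F0=np.array([.5773,.0792]);FX=np.array([.089,.996]);FY=np.array([-.996,.089])
def go(tip,yaxis=(.089,.996)):
    "slide (mm) and dr that bring fingertip to tip, tool y along yaxis, tool straight down"
    s=read_state();R=toolR(s);p=np.array(s["tool_pos"]);y=np.array([*yaxis,0]);y/=np.linalg.norm(y);z=np.array([0,0,-1.])
    Rt=np.stack([np.cross(y,z),y,z],1);t=np.array(tip)+[0,0,.186]
    print("tip",(p+R[:,2]*.186).round(4),"slide",(R.T@(t-p)*1000).round(1),"dr",cv2.Rodrigues(R.T@Rt)[0].ravel().round(4),"t",s["t"],"q",np.round(s["q"],2))
E
python3 - <<'E'
from h import *
go((.585,.1517,.218));go((.585,.1517,.115))
E
```

```text
tip [0.158  0.5783 0.2178] slide [-5.243e+02 -2.992e+02  2.000e-01] dr [-0.0016 -0.0003 -0.1777] t 0.1 q [ 1.22  0.13  1.49 -0.    1.52 -0.09]
tip [0.158  0.5783 0.2178] slide [-524.4 -299.   103.2] dr [-0.0016 -0.0003 -0.1777] t 0.1 q [ 1.22  0.13  1.49 -0.    1.52 -0.09]
```

servo_tool(
  increments=[
    {"slide": [-44,-25,0],"dr": [0,0,-0.015],"jaw": 1},
    {"slide": [-87,-50,0],"dr": [0,0,-0.03],"jaw": 1},
    {"slide": [-131,-75,0],"dr": [0,0,-0.045],"jaw": 1},
    {"slide": [-175,-100,0],"dr": [0,0,-0.06],"jaw": 1},
    {"slide": [-218,-125,0],"dr": [0,0,-0.075],"jaw": 1},
    {"slide": [-262,-150,0],"dr": [0,0,-0.09],"jaw": 1},
    {"slide": [-306,-175,0],"dr": [0,0,-0.105],"jaw": 1},
    {"slide": [-350,-200,0],"dr": [0,0,-0.12],"jaw": 1},
    {"slide": [-393,-225,0],"dr": [0,0,-0.135],"jaw": 1},
    {"slide": [-437,-249,0],"dr": [0,0,-0.15],"jaw": 1},
    {"slide": [-480,-274,0],"dr": [0,0,-0.165],"jaw": 1},
    {"slide": [-524,-299,0],"dr": [-0.0016,0,-0.1777],"jaw": 1},
    {"slide": [-524,-299,0],"dr": [-0.0016,0,-0.1777],"jaw": 1},
    {"slide": [-524,-299,40],"dr": [-0.0016,0,-0.1777],"jaw": 1},
    {"slide": [-524,-299,80],"dr": [-0.0016,0,-0.1777],"jaw": 1},
    {"slide": [-524,-299,103],"dr": [-0.0016,0,-0.1777],"jaw": 1},
    {"slide": [-524,-299,103],"dr": [-0.0016,0,-0.1777],"jaw": 1},
    {"slide": [-524,-299,103],"dr": [-0.0016,0,-0.1777],"jaw": 1},
    {"slide": [-524,-299,103],"dr": [-0.0016,0,-0.1777],"jaw": 1},
  ],
  force=10,
)

```text
t: 2.0
tool_pos: [0.5854, 0.1526, 0.3041]
orientation: [0.139, 3.135, 0.004]
force: [-0.0, 0.4, -0.0]
opening: 0.0003
gripper_force: 0.0
```

```bash
python3 - <<'E'
from h import *
go((.585,.1517,.0755));s=read_state();print(s["force"],s["opening"])
a,d=read_camera("scene");cv2.imwrite("pics/s1.png",cv2.resize(a[130:270,270:470,::-1],None,fx=4,fy=4))
E
```

```text
tip [0.5861 0.153  0.1181] slide [ 0.5 -1.1 42.6] dr [0.0025 0.0032 0.0004] t 2.0 q [ 0.17  0.21  1.59  0.    1.34 -1.31]
[-0.01201424  0.40269325 -0.04620869] 0.0002572301405825638
```

View pics/s1.png

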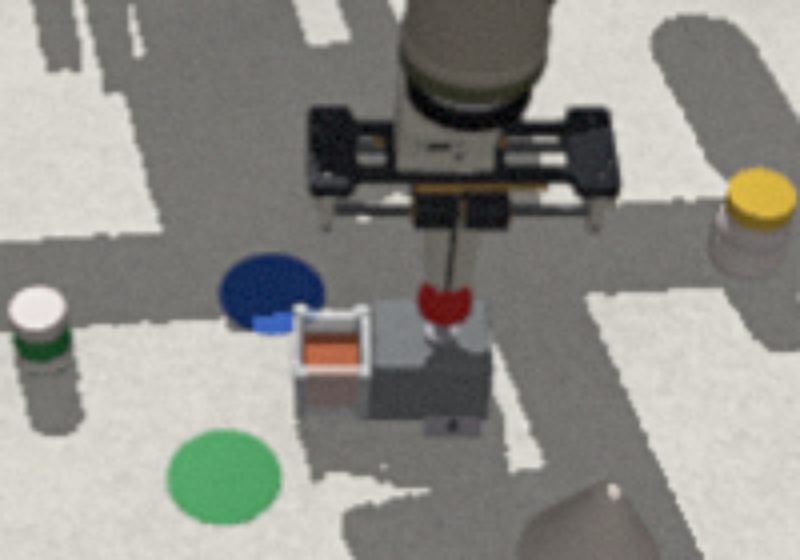

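The closed fingers are over the red knob (about (445,300) in the crop), just above it. Pressing slowly now.

servo_tool(
  increments=[
    {"slide": [0,-1,6],"dr": [0,0,0],"jaw": 1},
    {"slide": [0,-1,12],"dr": [0,0,0],"jaw": 1},
    {"slide": [0,-1,15],"dr": [0,0,0],"jaw": 1},
    {"slide": [0,-1,18],"dr": [0,0,0],"jaw": 1},
    {"slide": [0,-1,21],"dr": [0,0,0],"jaw": 1},
    {"slide": [0,-1,24],"dr": [0,0,0],"jaw": 1},
    {"slide": [0,-1,27],"dr": [0,0,0],"jaw": 1},
    {"slide": [0,-1,30],"dr": [0,0,0],"jaw": 1},
    {"slide": [0,-1,33],"dr": [0,0,0],"jaw": 1},
    {"slide": [0,-1,36],"dr": [0,0,0],"jaw": 1},
    {"slide": [0,-1,38],"dr": [0,0,0],"jaw": 1},
    {"slide": [0,-1,38],"dr": [0,0,0],"jaw": 1},
    {"slide": [0,-1,38],"dr": [0,0,0],"jaw": 1},
    {"slide": [0,-1,38],"dr": [0,0,0],"jaw": 1},
  ],
)

```text
t: 3.45
tool_pos: [0.5847, 0.1512, 0.2646]
orientation: [-0.14, -3.138, -0.002]
force: [-5.4, -0.7, 8.1]
opening: 0.0007
gripper_force: 4.5
```

servo_tool(
  increments=[
    {"slide": [0,0,1],"dr": [0,0,0],"jaw": 1},
    {"slide": [0,0,2],"dr": [0,0,0],"jaw": 1},
    {"slide": [0,0,3],"dr": [0,0,0],"jaw": 1},
    {"slide": [0,0,3],"dr": [0,0,0],"jaw": 1},
    {"slide": [0,0,3],"dr": [0,0,0],"jaw": 1},
  ],
)

```text
t: 3.95
tool_pos: [0.5847, 0.1513, 0.2624]
orientation: [0.14, 3.138, 0.002]
force: [-8.0, -1.4, 14.6]
opening: 0.0003
gripper_force: 7.1
```

The force jumped to 14.6 N with the tip at 76 mm, so the plunger has reached its stop. Lifting now.

servo_tool(
  increments=[
    {"slide": [0,0,-5],"dr": [0,0,0],"jaw": 1},
    {"slide": [0,0,-10],"dr": [0,0,0],"jaw": 1},
    {"slide": [0,0,-15],"dr": [0,0,0],"jaw": 1},
    {"slide": [0,0,-20],"dr": [0,0,0],"jaw": 1},
    {"slide": [0,0,-25],"dr": [0,0,0],"jaw": 1},
    {"slide": [0,0,-40],"dr": [0,0,0],"jaw": 1},
    {"slide": [0,0,-60],"dr": [0,0,0],"jaw": 1},
    {"slide": [0,0,-80],"dr": [0,0,0],"jaw": 1},
    {"slide": [0,0,-80],"dr": [0,0,0],"jaw": 1},
    {"slide": [0,0,-80],"dr": [0,0,0],"jaw": 1},
  ],
)

```text
t: 4.95
tool_pos: [0.5849, 0.1512, 0.3412]
orientation: [0.14, 3.137, 0.003]
force: [0.2, -0.9, -0.8]
opening: 0.0006
gripper_force: 0.0
```

```bash
cat >> h.py <<'E'
def tile(name,zz=.012,tag=None):
    a,d=read_camera(name);W=world(name,d);hsv=cv2.cvtColor(a,cv2.COLOR_RGB2HSV).astype(int)
    m=(hsv[...,0]>3)&(hsv[...,0]<18)&(hsv[...,1]>90)&(W[...,2]<.022)&(W[...,2]>.008)&(abs(W[...,0]-.6)<.12)&(abs(W[...,1]+.01)<.085)
    n,l,s,c=cv2.connectedComponentsWithStats(m.astype(np.uint8))
    if n>1:
        i=1+s[1:,4].argmax();v,u=np.nonzero(l==i);P=np.array([onz(name,*p,zz)[:2] for p in zip(u,v)])
        r=cv2.minAreaRect((P*1000).astype(np.float32));f=(P.mean(0)-F0)
        print(name,"tile px",c[i].round(1),s[i,4],"mean",P.mean(0).round(4),"zmed",np.median(W[l==i][:,2]).round(4),"rect",np.round(r[0],1),np.round(r[1],1),round(r[2],1),"feeder xy",(f@FX).round(4),(f@FY).round(4))
    if tag: cv2.imwrite(f"pics/{tag}.png",cv2.resize(a[:,:,::-1][130:270,270:470] if name=="scene" else a[150:260,250:410,::-1],None,fx=4,fy=4))
E
python3 - <<'E'
from h import *
tile("top");tile("scene",tag="s2")
go((.5,.03,.15))
E
```

```text
top tile px [325.4 210.5] 141 mean [0.5717 0.0201] zmed 0.0125 rect [572.   19.8] [38.8 39.4] 83.3 feeder xy -0.0593 0.0003
scene tile px [331.7 224. ] 143 mean [0.5746 0.02  ] zmed 0.012 rect [576.2  19.3] [37.2 39.3] 85.4 feeder xy -0.0592 -0.0026
tip [0.5841 0.1513 0.1534] slide [  73.2 -128.1    3.4] dr [ 0.0012 -0.0015 -0.    ] t 5.05 q [ 0.17  0.18  1.56  0.    1.41 -1.31]
```

View pics/s2.png

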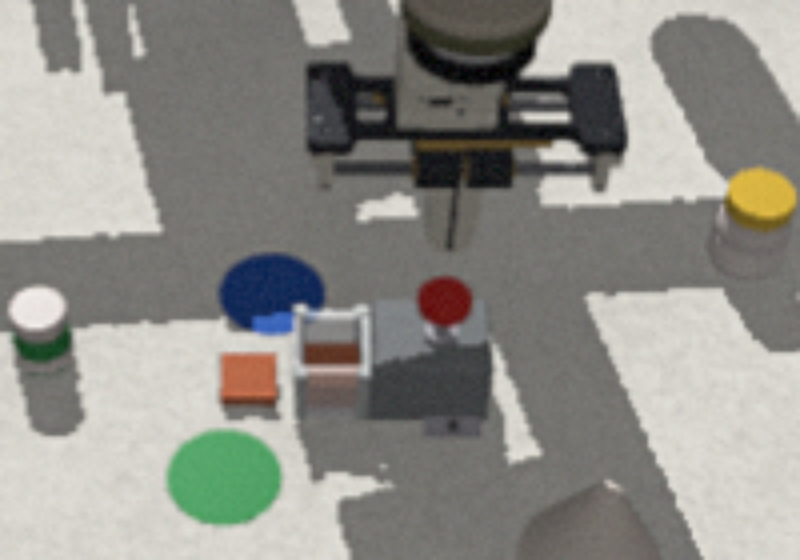

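The tile is dealt and lies at (248,377) in the crop. The knob is back up and the two remaining tiles sit low in the magazine. Next I move behind the tile, on its blue-spot side.

```bash
python3 - <<'E'
from h import *
go((.527,.024,.15));go((.527,.024,.02))
E
```

```text
tip [0.5841 0.1513 0.1534] slide [  45.8 -131.7    3.4] dr [ 0.0012 -0.0015 -0.    ] t 5.05 q [ 0.17  0.18  1.56  0.    1.41 -1.31]
tip [0.5841 0.1513 0.1534] slide [  45.6 -131.8  133.4] dr [ 0.0012 -0.0015 -0.    ] t 5.05 q [ 0.17  0.18  1.56  0.    1.41 -1.31]
```

servo_tool(
  increments=[
    {"slide": [15,-44,0],"dr": [0,0,0],"jaw": 1},
    {"slide": [30,-88,0],"dr": [0,0,0],"jaw": 1},
    {"slide": [46,-132,0],"dr": [0,0,0],"jaw": 1},
    {"slide": [46,-132,0],"dr": [0,0,0],"jaw": 1},
    {"slide": [46,-132,35],"dr": [0,0,0],"jaw": 1},
    {"slide": [46,-132,70],"dr": [0,0,0],"jaw": 1},
    {"slide": [46,-132,105],"dr": [0,0,0],"jaw": 1},
    {"slide": [46,-132,130],"dr": [0,0,0],"jaw": 1},
    {"slide": [46,-132,130],"dr": [0,0,0],"jaw": 1},
    {"slide": [46,-132,130],"dr": [0,0,0],"jaw": 1},
    {"slide": [46,-132,130],"dr": [0,0,0],"jaw": 1},
  ],
)

```text
t: 6.15
tool_pos: [0.5281, 0.0241, 0.2121]
orientation: [0.139, 3.136, 0.003]
force: [-0.7, -0.5, -0.1]
opening: 0.0002
gripper_force: 0.0
```

```bash
python3 - <<'E'
from h import *
go((.527,.024,.005))
g=np.array([.650,-.003]);go((*(g+.0275*FY),.005));print(read_state()["force"])
E
```

```text
tip [0.5285 0.0244 0.0261] slide [ 1.1 -0.3 21.1] dr [0.0017 0.0024 0.0002] t 6.15 q [-0.05  0.12  1.87  0.    1.15 -1.53]
tip [0.5285 0.0244 0.0261] slide [-96.3 -16.2  21.3] dr [0.0017 0.0024 0.0002] t 6.15 q [-0.05  0.12  1.87  0.    1.15 -1.53]
[-0.67000304 -0.50975363 -0.12208987]
```

servo_tool(
  increments=[
    {"slide": [1,0,8],"dr": [0,0,0],"jaw": 1},
    {"slide": [1,0,16],"dr": [0,0,0],"jaw": 1},
    {"slide": [1,0,18],"dr": [0,0,0],"jaw": 1},
    {"slide": [1,0,18],"dr": [0,0,0],"jaw": 1},
    {"slide": [1,0,18],"dr": [0,0,0],"jaw": 1},
    {"slide": [1,0,18],"dr": [0,0,0],"jaw": 1},
  ],
)

```text
t: 6.75
tool_pos: [0.5263, 0.0241, 0.1928]
orientation: [0.14, 3.138, 0.002]
force: [0.8, 0.1, 0.7]
opening: 0.0004
gripper_force: 0.0
```

servo_tool(
  increments=[
    {"slide": [-5,0,2],"dr": [0,0,0],"jaw": 1},
    {"slide": [-10,0,2],"dr": [0,0,0],"jaw": 1},
    {"slide": [-15,0,2],"dr": [0,0,0],"jaw": 1},
    {"slide": [-19,0,2],"dr": [0,0,0],"jaw": 1},
    {"slide": [-24,-1,2],"dr": [0,0,0],"jaw": 1},
    {"slide": [-29,-2,2],"dr": [0,0,0],"jaw": 1},
    {"slide": [-34,-3,2],"dr": [0,0,0],"jaw": 1},
    {"slide": [-39,-4,2],"dr": [0,0,0],"jaw": 1},
    {"slide": [-44,-5,2],"dr": [0,0,0],"jaw": 1},
    {"slide": [-49,-6,2],"dr": [0,0,0],"jaw": 1},
    {"slide": [-54,-7,2],"dr": [0,0,0],"jaw": 1},
    {"slide": [-59,-8,2],"dr": [0,0,0],"jaw": 1},
    {"slide": [-64,-9,2],"dr": [0,0,0],"jaw": 1},
    {"slide": [-69,-10.5,2],"dr": [0,0,0],"jaw": 1},
    {"slide": [-74,-12,2],"dr": [0,0,0],"jaw": 1},
    {"slide": [-79,-13.5,2],"dr": [0,0,0],"jaw": 1},
    {"slide": [-84,-15,2],"dr": [0,0,0],"jaw": 1},
    {"slide": [-88,-16,2],"dr": [0,0,0],"jaw": 1},
    {"slide": [-88,-16,2],"dr": [0,0,0],"jaw": 1},
    {"slide": [-88,-16,2],"dr": [0,0,0],"jaw": 1},
  ],
)

```text
t: 8.75
tool_pos: [0.6124, 0.0003, 0.1904]
orientation: [0.14, 3.138, 0.003]
force: [0.5, 0.5, -0.1]
opening: 0.0008
gripper_force: 0.0
```

```bash
python3 - <<'E'
from h import *
g=np.array([.650,-.003]);go((*(g+.0275*FY),.005));tile("scene",tag="s3");tile("top")
E
```

```text
tip [6.125e-01 6.000e-04 4.400e-03] slide [-10.2   0.1  -0.6] dr [ 0.0016  0.     -0.0001] t 8.75 q [-0.08  0.36  1.63  0.    1.15 -1.57]
scene tile px [325.6 244.6] 168 mean [ 0.6441 -0.002 ] zmed 0.0122 rect [643.5  -3.3] [38.1 43.3] 85.5 feeder xy -0.075 -0.0738
top tile px [311.5 206. ] 4 mean [0.5865 0.0637] zmed 0.0196 rect [586.5  63.7] [ 1.4 11.3] 26.2 feeder xy -0.0146 -0.0105
```

View pics/s3.png

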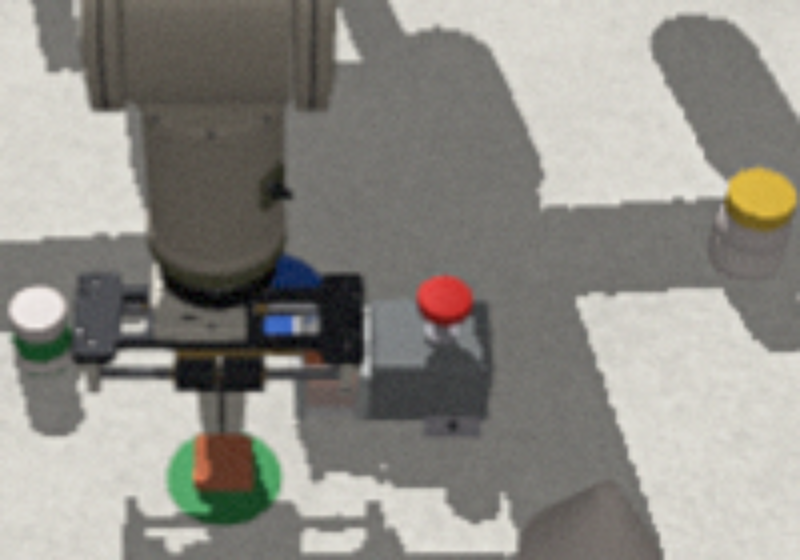

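The tile sits on the green spot (222,462 against the spot centre at 224,476 in the crop), about 7 mm short. Pushing 7 mm more, then backing off and lifting.

servo_tool(
  increments=[
    {"slide": [-2,0,0],"dr": [0,0,0],"jaw": 1},
    {"slide": [-4,0,0],"dr": [0,0,0],"jaw": 1},
    {"slide": [-6,0,0],"dr": [0,0,0],"jaw": 1},
    {"slide": [-8,0,0],"dr": [0,0,0],"jaw": 1},
    {"slide": [-8,0,0],"dr": [0,0,0],"jaw": 1},
    {"slide": [-8,0,0],"dr": [0,0,0],"jaw": 1},
    {"slide": [0,0,0],"dr": [0,0,0],"jaw": 1},
    {"slide": [12,0,0],"dr": [0,0,0],"jaw": 1},
    {"slide": [20,0,0],"dr": [0,0,0],"jaw": 1},
    {"slide": [20,0,0],"dr": [0,0,0],"jaw": 1},
    {"slide": [20,0,-30],"dr": [0,0,0],"jaw": 1},
    {"slide": [20,0,-70],"dr": [0,0,0],"jaw": 1},
    {"slide": [50,0,-110],"dr": [0,0,0],"jaw": 1},
    {"slide": [90,0,-150],"dr": [0,0,0],"jaw": 1},
    {"slide": [130,0,-180],"dr": [0,0,0],"jaw": 1},
    {"slide": [160,0,-200],"dr": [0,0,0],"jaw": 1},
    {"slide": [160,0,-200],"dr": [0,0,0],"jaw": 1},
    {"slide": [160,0,-200],"dr": [0,0,0],"jaw": 1},
  ],
)

```text
t: 10.65
tool_pos: [0.4531, 0.0143, 0.3917]
orientation: [0.14, 3.134, 0.002]
force: [0.8, -0.4, -0.0]
opening: 0.0006
gripper_force: 0.0
```

```bash
python3 - <<'E'
from h import *
tile("scene",tag="s4");tile("top");s=read_state();print(s["t"],s["force"],np.abs(s["dq"]).max())
E
```

```text
scene tile px [325.6 246.6] 164 mean [ 0.6508 -0.0024] zmed 0.0121 rect [651.9  -2.9] [35.9 39.7] 85.7 feeder xy -0.0747 -0.0804
top tile px [332.2 185.9] 141 mean [ 0.6499 -0.0021] zmed 0.0127 rect [649.8  -1.6] [38.  38.8] 89.2 feeder xy -0.0745 -0.0796
10.75 [ 0.529077   -0.42895023 -0.19595823] 0.027706177559112387
```

View pics/s4.png

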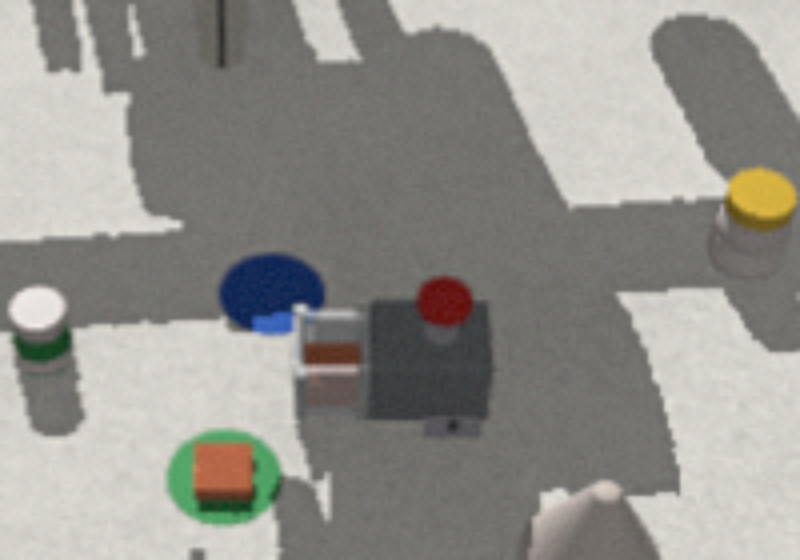

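The tile lies flat and centred on the green spot, within about 1 mm by measurement. The knob is up, the arm is clear and nothing else has moved.

```bash
python3 -c "from plant import close_job; print(close_job())"
```

```text
the job is handed in; nothing more can be done
None
```

I pressed the plunger once and one tile came out. I pushed it flat onto the green spot, within about 1 mm of centre by camera, and the job is handed in at about 11 s, though no verdict was returned.

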